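# Clamp a glued gift box in the ratchet-lever box clamp

## Task

The lid of the low, oblong kraft gift box has just been glued: lay the box flat and centred on the wooden bed of the ratchet clamp, lengthwise between the spring pad and the end fence, and let go of it. Then swing the red lever back and forth by its knob, so that the pad comes forward notch by notch, until the box is held firmly against the fence with about 20 N, and stop there, for at 40 N the box is crushed. Finish with the lever swung back against its rest stop and let go; move the jaw only by the lever, and leave the tin, the stamp and the chocolate bar where they are.

Things in the scene. Friction and masses are not known exactly. Their poses are not given: they have to be found in the camera images.
- gift_box_mid (a point): Centre (half-way up) of the loose kraft gift box with a lid, about 0.3 kg, 62 mm (its x) by 100 mm (its y) by 30 mm high (z up). It starts flat on the worktop to the right of the clamp. Grip it across its 62 mm width. Either end may face the fence.
- gift_box: The same gift box; origin at the centre of its underside.
- box_seat (a point): Where the box's centre is when it lies on the bed with its end against the fence; fixed to the clamp, 29 mm above the worktop. y points from the wheel end to the fence (clamping direction), z up, x across the bed. Fence: 62 mm wide, face at y = +50 mm, top 46 mm above the worktop. Pad: 50 mm wide, top 43 mm above the worktop, face at y = -64 to -78 mm at the start.
- clamp: The ratchet clamp, screwed to the worktop at another place and yaw each time; same axes as box_seat. Its wooden bed is 50 mm wide (x), 132 mm long (y), top 14 mm above the worktop, on a base plate 60 mm wide and 8 mm high: narrower than the box or equal, so fingers can pass beside it. Origin: on the worktop under the bed's middle line, 115 mm before box_seat.
- pad: The spring pad of the jaw, which presses on the end of the box; its spring yields 1 mm for every 2 N. The brass screw behind it is set differently each time and its setting is not reported, so where the pad meets the box must be felt or seen. This origin lies far from its face: do not measure by it.
- jaw: The sliding jaw: rack bar, blue block, brass screw and pad. It is geared to the ratchet wheel: one notch moves it 5.2 mm towards the fence, and a holding pawl keeps it from going back. Once the box is against the fence and the pad on the box, each further notch adds about 10 N. Move it by the lever only; do not touch it or the pad.
- lever_axis (a point): Point on the upright axis of the ratchet wheel and the red lever, 58 mm above the worktop; same axes as box_seat. The wheel (30 teeth, 100 mm across, top 46 mm above the worktop) lies flat under the lever; the axle's cap reaches 68 mm.
- knob (a point): Middle of the black upright knob at the end of the red lever: a freely spinning plain sleeve 17 mm in diameter, from 59 to 104 mm above the worktop, 110 mm from the lever axis, on the robot's side. The lever's upper side is 58 mm above the worktop. The knob can be gripped, caged loosely or pushed from either side.
- lever (a joint): Swing of the lever (rad): 0 against its rest stop (knob nearest the fence end), 0.56 at the other stop; it grows anticlockwise from above, the knob going away from the fence end. It starts at 0 to 0.4 and stays where left. Growing, it drives the wheel, after up to a notch of idle swing; going back it only clicks over the teeth. See the wheel for the load.
- wheel (a joint): Turn of the ratchet wheel (rad), 0 at the start; one notch is 0.209 rad and a full swing of the lever makes two. If the lever is taken back before a notch is complete, the wheel falls back to the last notch held. The load is felt at the knob: 1 N there, along the swing, for every 4.4 N at the pad; friction adds up to 1 N while it moves and hides 0.5 to 1 N while it stands still. Unloaded it needs 1 N or less.
- sweet_tin: Round brown and cream sweet tin, 65 mm across, 40 mm high, standing near the front left; bystander. Origin at the centre of its underside.
- stamp: Wooden hand stamp, 32 x 44 x 65 mm, standing near the clamp; bystander. Origin at the centre of its underside.
- choc_bar: Flat wrapped chocolate bar in blue, 64 x 140 x 12 mm, lying left of the clamp; bystander. Origin at the centre of its underside.
Mind the look-alikes: they are no part of the job. Leave any pink look-alike of the gift_box alone.

How it is judged:
By the outcome, as a careful person would: the job done as asked, in the order asked, and still so for the second after the job is handed in, with the robot touching nothing.
It also fails if it takes over 72 s, if anything falls off the work surface, if the arm or the gripper's body presses on something with over 40 N, if the wrist force passes 120 N, or if a joint passes its speed limit or range.

## Robot

A 6-joint arm with a two-finger parallel gripper is mounted at the origin on a cart in front of the work surface, level with it; the furniture and walls round the work are solid. World frame = base frame: x ahead of the robot, y to its left, z up, the work surface at z = 0. Lengths are in mm, angles in rad, forces in N, time in s.
With the tool pointing down it reaches from about 350 to 875 mm from the base axis. Payload 4.2 kg.
Tool frame: the origin (TCP) lies at the very end of the fingers, on their centre line; the grasp point (between the pads) lies arm.grip_point_offset behind it (arm.grip_point_offset is the distance from the TCP to the grasp point, in mm); z points along the fingers, y is the line along which they close (so a half turn about z gives the same grasp; the last joint's range is limited). The gripper opens to 85 mm and grips with 20 to 120 N. Pads are 22 mm wide; open, the fingers measure 114 mm over their backs; the gripper's body (76 mm by 85 mm) begins 54 mm behind the grasp point. The pads swing forward as they close: fully open they stand 13 mm farther back than shut.
Start: joints at [1.56, 0.385, 0.008, 0, -1.194, -0.259], TCP at [166.555, 602.377, 199.212] pointing down, gripper open.
Joint ranges: [-3.14, 3.14], [-1.21, 2.06], [-1.07, 1.41], [-3.16, 2.05], [-2.99, -0.16], [-3.1, 3.1]. Speed limits (rad/s): [2.79, 2.79, 3.14, 3.14, 3.14, 3.14].

## Interface

Orientations are given as a unit quaternion [x, y, z, w].
In Python, from bench import arm, cams, ticket gives the robot as it stands.
- The arm moves only by the tool servo_tool, never from a script. Its argument "commands" is a list that holds one entry, the list of rows, each a list of 7 numbers: the closure in counts, from 0 (fully open) to 255 (shut), then the shift along the tool's x, y, z in m, then the turn, a rotation vector about the tool's x, y, z in degrees. In form: [[[grip, x, y, z, ax, ay, az], ...]]. A call has 1 to 10 rows; each row shifts and turns the commanded pose from where the row before left it, along the tool's axes as they then stand; what a row does not reach is not made up. A row lasts 1/12 s, in which the tool goes at most 41.7 mm and 7.16 degrees, less where a joint would pass 70% of its speed; a pose out of reach is approached as far as the arm can. A call with a gripper value outside its range is refused whole. The fingers move at their own pace and stop on an object; the grip force is fixed at half the most. Time passes only in rows, so rows that do not move let the fingers close. It gives the time, the measured TCP pose, the force, the opening and the grip force at its end, in the units of the state.
- arm.read_state(): the state, without advancing time (a new reading comes with each control period).
- cams.get_image(name): name is "scene" or "top" or "wrist"; returns a dict with "frame" (480x640x3 uint8, blue, green, red), "K" (3x3 intrinsics, pixels), "T" (4x4, takes a point from camera to world coordinates). Camera axes: x right, y up, looking along -z (the intrinsics and any distortion apply to the point x, -y, -z); pixel columns grow to the right and rows downward; lengths in mm; the calibration is good to about 2 mm. A picture is of the moment at which its call begins. There is no depth.
- ticket.job_done(): hands the job in; it is judged then, once.
The state is a dict: "clock": time; "joints": joint angles; "joint_vel": joint speeds; "joint_efforts": joint torques, N m; "position": TCP position; "ee_rot": TCP orientation; "contact_force": force on the tool from outside, world axes, zero at the start; "wrist_torque": the same for the moment, N m; "gripper_width": finger opening in mm; "grasp_force": force on a finger pad.
Only numpy, scipy, OpenCV 4.12 (cv2) and the standard library are available. Lean on these libraries where they do the work, as an engineer would, in place of code of your own. Each camera call takes 0.05 s, during which the arm holds its last target. There are 200 camera calls.

## Working session

There is one attempt and no reset: what is moved stays moved. The work goes in short steps, Python scripts to look and compute and a tool call to move; the robot and the scene stay as the last step left them, time stands still between calls to the robot, and variables do not carry over. Pictures are saved under pics/ and viewed, at most 10 in all, crops included, and the job is handed in when it is done.

Besides the shell and the picture viewer there is one more tool, called after "Request:" as name([rows], argument=value, ...), one row to a line, values as JSON. servo_tool: Moves the arm, as the interface text tells. Its arguments: {"type":"object","properties":{"commands":{"type":"array","items":{"type":"array","items":{"type":"array","items":{"type":"number"}}}}},"required":["commands"]}

```bash
mkdir -p pics; ls; python3 - <<'E'
from bench import arm,cams
import cv2
s=arm.read_state();print(s, arm.grip_point_offset)
for n in("scene","top"):
    d=cams.get_image(n);cv2.imwrite(f"pics/{n}1.png",d["frame"]);print(n,d["K"],d["T"],[k for k in d])
E
```

```text
pics
{'clock': 0.0, 'joints': array([ 1.55959954e+00,  3.85579536e-01,  6.60728881e-03, -5.27394159e-04,
       -1.19399121e+00, -2.58610624e-01]), 'joint_vel': array([-0.00082564,  0.00021591, -0.00113383, -0.00083571,  0.00066715,
        0.00037066]), 'joint_efforts': array([-4.00779036e-04, -3.92293811e+01,  1.88399220e+01,  4.18612182e+00,
       -4.57172879e-03, -6.34002674e-06]), 'position': array([166.38627941, 601.75695397, 198.09632304]), 'ee_rot': array([ 9.90900585e-01, -1.34591218e-01, -1.09516535e-04,  1.10552467e-03]), 'contact_force': array([ 0.349376  , -0.49867087, -0.18740582]), 'wrist_torque': array([0.02062052, 0.03152255, 0.00461466]), 'grasp_force': 0.0, 'gripper_width': 85.1271401005386} 18.700000000000003
scene [[445.41634607   0.         322.63884842]
 [  0.         445.41634607 238.00518717]
 [  0.           0.           1.        ]] [[ 7.92087732e-01  3.47754120e-01 -5.01661338e-01 -4.58917491e+01]
 [-6.10292700e-01  4.67096281e-01 -6.39815509e-01 -6.03567942e+02]
 [ 1.18256663e-02  8.12950267e-01  5.82213034e-01  7.02050554e+02]
 [ 0.00000000e+00  0.00000000e+00  0.00000000e+00  1.00000000e+00]] ['frame', 'K', 'T']
top [[443.00195275   0.         319.25636648]
 [  0.         443.00195275 231.56257342]
 [  0.           0.           1.        ]] [[ 1.48872190e-02  9.97054601e-01 -7.52362543e-02  4.13057826e+02]
 [-9.99752433e-01  1.35985943e-02 -1.76110895e-02  8.31808783e+01]
 [-1.65361106e-02  7.54798084e-02  9.97010208e-01  1.04981723e+03]
 [ 0.00000000e+00  0.00000000e+00  0.00000000e+00  1.00000000e+00]] ['frame', 'K', 'T']
```

View pics/top1.png

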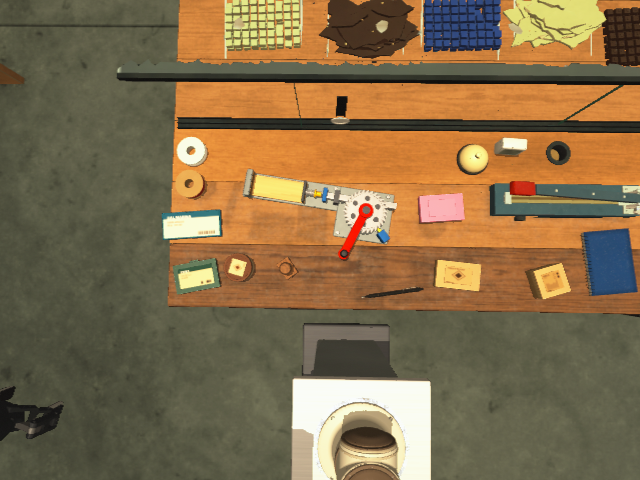

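View pics/scene1.png

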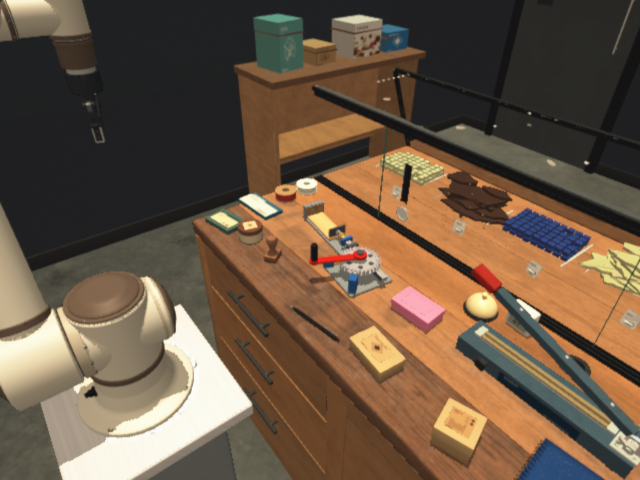

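```bash
python3 - <<'E'
import cv2
a=cv2.imread("pics/top1.png")
p=cv2.resize(a[160:270,235:405],None,fx=4.6,fy=4.6,interpolation=cv2.INTER_CUBIC)
q=cv2.resize(a[250:305,420:500],None,fx=6,fy=6,interpolation=cv2.INTER_CUBIC)
cv2.imwrite("pics/c1.png",p);cv2.imwrite("pics/c2.png",q);print(p.shape,q.shape)
E
```

```text
(506, 782, 3) (330, 480, 3)
```

View pics/c1.png

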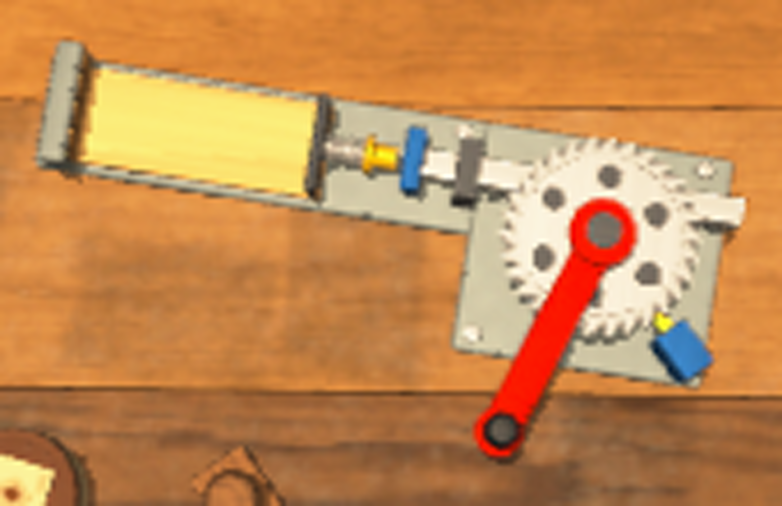

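View pics/c2.png

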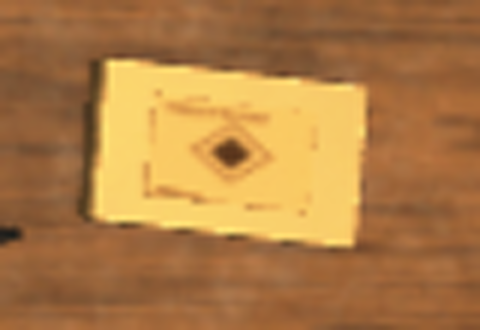

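```bash
cat > h.py <<'E'
import numpy as np,cv2
from bench import arm,cams
from scipy.spatial.transform import Rotation as R
def px(d,u,v,z):
    K,T=d["K"],d["T"]
    r=T[:3,:3]@np.array([(u-K[0,2])/K[0,0],-(v-K[1,2])/K[1,1],-1]);o=T[:3,3]
    return (o+r*(z-o[2])/r[2])[:2]
def proj(d,p):
    T=d["T"];c=T[:3,:3].T@(np.array(p)-T[:3,3]);K=d["K"]
    return np.array([K[0,0]*c[0]/-c[2]+K[0,2],K[1,1]*-c[1]/-c[2]+K[1,2]])
def goto(p,rot):
    "tool-frame shift (m) and rotvec (deg) from the current pose"
    s=arm.read_state();q=R.from_quat(s["ee_rot"])
    return (q.inv().apply(np.array(p)-s["position"])/1e3).round(4),(q.inv()*rot).as_rotvec(degrees=True).round(2)
def down(a):
    "tool down, closing line (tool y) at world angle a deg"
    a=np.radians(a);y=np.array([np.cos(a),np.sin(a),0]);z=np.array([0,0,-1.])
    return R.from_matrix(np.c_[np.cross(y,z),y,z])
def st():
    s=arm.read_state();print(s["clock"],s["position"].round(1),s["joints"].round(2),s["contact_force"].round(2),s["gripper_width"],s["grasp_force"])
E
python3 - <<'E'
from h import *
d=cams.get_image("top")
c1=lambda u,v,z:px(d,235+(u+.5)/4.6-.5,160+(v+.5)/4.6-.5,z).round(1)
c2=lambda u,v,z:px(d,420+(u+.5)/6-.5,250+(v+.5)/6-.5,z).round(1)
for n,u,v,z in[("fenceR",78,162,14),("fenceL",92,68,14),("padnear",308,195,14),("padfar",320,98,14),("padtopnear",324,198,43),("axis",604,230,68),("knob",503,430,104),("barend",745,210,40)]:print(n,c1(u,v,z))
B=[c2(u,v,30) for u,v in[(105,58),(367,87),(355,247),(92,217)]];print(B,np.mean(B,0))
b=np.array(B);e=(b[0]+b[3]-b[1]-b[2])/2;print("len",np.hypot(*e),np.degrees(np.arctan2(e[1],e[0])), np.hypot(*((b[0]+b[1]-b[2]-b[3])/2)))
E
```

```text
fenceR [576.2 262.9]
fenceL [625.2 257. ]
padnear [560.6 144.2]
padfar [611. 139.]
padtopnear [555.  134.5]
axis [537.6  -2.7]
knob [439.1  46.5]
barend [552.1 -75.1]
[array([ 430.2, -169.4]), array([ 420.6, -268.5]), array([ 360.1, -263.3]), array([ 369.8, -164.1])] [ 395.175 -216.325]
len 99.61849727836693 84.44106591569876 60.677549390198635
```

Request:
servo_tool([
  [[0, 0, 0, 0, 0, 0, 7], [0, 0, 0, 0, 0, 0, 7], [0, 0, 0, 0, 0, 0, 7], [0, 0, 0, 0, 0, 0, 7], [0, 0, 0, 0, 0, 0, 7], [0, 0, 0, 0, 0, 0, 7], [0, 0, 0, 0, 0, 0, 7], [0, 0, 0, 0, 0, 0, 7], [0, 0, 0, 0, 0, 0, 7], [0, 0, 0, 0, 0, 0, 7]],
])

```text
clock: 0.98
position: [166.5, 602.1, 198.7]
ee_rot: [0.732, -0.681, 0.0, 0.0]
contact_force: [-0.7, 0.5, -0.2]
gripper_width: 85.4
grasp_force: 0.0
```

```bash
python3 - <<'E'
from h import *
st();print(goto([450,150,200],down(174.4)),goto([395,-216,150],down(174.4)))
E
```

```text
0.9833 [166.5 602.1 198.7] [ 1.56  0.39  0.01 -0.   -1.19 -1.49] [-0.72  0.53 -0.21] 85.37245857875621 0.0
(array([ 0.4716, -0.2497, -0.0009]), array([ 0.01, -0.06,  9.79])) (array([ 0.8326, -0.1681,  0.0495]), array([ 0.01, -0.06,  9.79]))
```

Request:
servo_tool([
  [[0, 0.034, -0.018, 0, 0, 0, 0], [0, 0.034, -0.018, 0, 0, 0, 0], [0, 0.034, -0.018, 0, 0, 0, 0], [0, 0.034, -0.018, 0, 0, 0, 0], [0, 0.034, -0.018, 0, 0, 0, 0], [0, 0.034, -0.018, 0, 0, 0, 0], [0, 0.034, -0.018, 0, 0, 0, 0], [0, 0.034, -0.018, 0, 0, 0, 0], [0, 0.034, -0.018, 0, 0, 0, 0], [0, 0.034, -0.018, 0, 0, 0, 0]],
])

```text
clock: 1.82
position: [373.3, 275.8, 199.2]
ee_rot: [0.735, -0.678, -0.0, -0.0]
contact_force: [1.2, -0.1, 0.1]
gripper_width: 85.4
grasp_force: 0.0
```

Request:
servo_tool([
  [[0, 0.034, -0.018, 0, 0, 0, 0], [0, 0.034, -0.018, 0, 0, 0, 0], [0, 0.034, -0.018, 0, 0, 0, 0], [0, 0.034, -0.018, 0, 0, 0, 0], [0, 0.035, 0.008, 0, 0, 0, 0], [0, 0.035, 0.008, 0, 0, 0, 0], [0, 0.035, 0.008, 0, 0, 0, 0], [0, 0.035, 0.008, 0, 0, 0, 0], [0, 0, 0, 0, 0, 0, 4.9], [0, 0, 0, 0, 0, 0, 4.9]],
])

```text
clock: 2.65
position: [433.9, 3.7, 199.1]
ee_rot: [-0.671, 0.741, 0.0, -0.0]
contact_force: [0.8, -0.3, 0.8]
gripper_width: 85.2
grasp_force: 0.0
```

```bash
python3 - <<'E'
from h import *
st();print(goto([395,-216,120],down(174.4)))
E
```

```text
2.65 [433.9   3.7 199.1] [ 0.39  0.05 -0.43 -0.   -1.09 -0.49] [ 0.8  -0.28  0.76] 85.21222625938438 0.0
(array([0.2225, 0.0168, 0.0791]), array([ 0.02,  0.  , -0.12]))
```

Request:
servo_tool([
  [[0, 0.037, 0.003, 0.013, 0, 0, 0], [0, 0.037, 0.003, 0.013, 0, 0, 0], [0, 0.037, 0.003, 0.013, 0, 0, 0], [0, 0.037, 0.003, 0.013, 0, 0, 0], [0, 0.037, 0.003, 0.013, 0, 0, 0], [0, 0.037, 0.002, 0.014, 0, 0, 0], [0, 0, 0, 0, 0, 0, 0], [0, 0, 0, 0, 0, 0, 0]],
])

```text
clock: 3.32
position: [395.9, -215.3, 119.1]
ee_rot: [-0.672, 0.74, 0.001, -0.001]
contact_force: [-0.3, -0.7, -0.5]
gripper_width: 85.3
grasp_force: 0.0
```

```bash
python3 - <<'E'
from h import *
st();d=cams.get_image("wrist");cv2.imwrite("pics/w1.png",d["frame"])
a=np.radians(84.4);u=np.array([np.cos(a),np.sin(a)]);v=np.array([u[1],-u[0]])
for i,j in((1,1),(1,-1),(-1,-1),(-1,1)):
  print(proj(d,[*(np.array([395.2,-216.3])+50*i*u+31*j*v),30]).round())
print(goto([395,-216,4],down(174.4)))
E
```

```text
3.3167 [ 395.9 -215.3  119.1] [-0.14  0.17 -0.52 -0.   -0.88  0.04] [-0.32 -0.7  -0.55] 85.34622510477388 0.0
[278. 296.]
[370. 296.]
[375. 145.]
[273. 144.]
(array([0.0018, 0.0016, 0.1158]), array([0.06, 0.  , 0.22]))
```

View pics/w1.png

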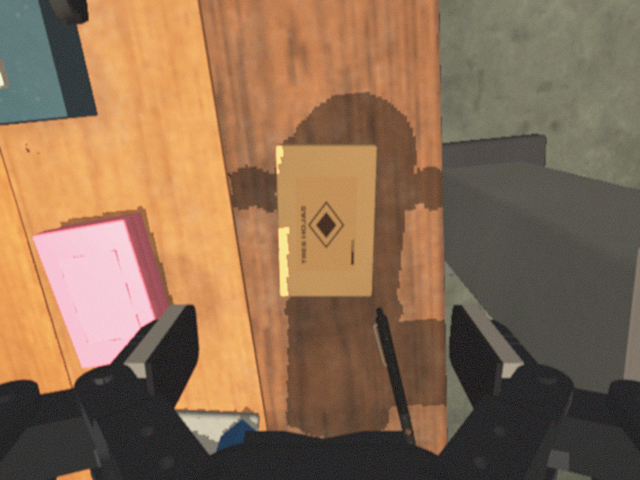

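Request:
servo_tool([
  [[0, 0.001, 0.001, 0.035, 0, 0, 0], [0, 0, 0, 0.035, 0, 0, 0], [0, 0, 0, 0.03, 0, 0, 0], [0, 0, 0, 0.015, 0, 0, 0], [150, 0, 0, 0, 0, 0, 0], [150, 0, 0, 0, 0, 0, 0], [150, 0, 0, 0, 0, 0, 0], [150, 0, 0, 0, 0, 0, 0], [150, 0, 0, 0, 0, 0, 0]],
])

```text
clock: 4.12
position: [397.6, -214.6, 6.6]
ee_rot: [-0.674, 0.739, -0.001, 0.001]
contact_force: [0.1, -0.5, -0.8]
gripper_width: 34.6
grasp_force: 0.0
```

```bash
python3 - <<'E'
from h import *
st();d=cams.get_image("wrist");e=cams.get_image("top")["frame"][230:320,400:520]
cv2.imwrite("pics/w2.png",np.hstack([cv2.resize(d["frame"],(427,320)),cv2.resize(e,(373,320))]))
E
```

```text
4.1167 [ 397.6 -214.6    6.6] [-0.13  0.35 -0.65  0.   -0.57  0.04] [ 0.06 -0.53 -0.77] 34.64097560687511 0.0
```

View pics/w2.png

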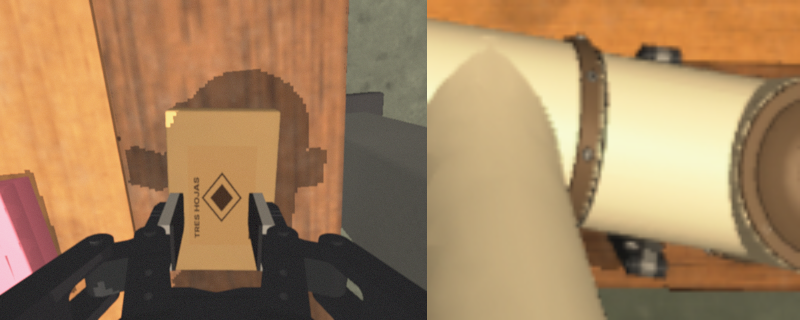

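```bash
python3 - <<'E'
from h import *
d=cams.get_image("wrist");s=arm.read_state();q=R.from_quat(s["ee_rot"])
print("cam in tool",q.inv().apply(d["T"][:3,3]-s["position"]).round(1))
a=np.radians(84.4);u=np.array([np.cos(a),np.sin(a)]);v=np.array([u[1],-u[0]])
for z in(30,0):
 for i,j in((1,1),(1,-1),(-1,-1),(-1,1)):
  print(z,i,j,(proj(d,[*(np.array([395.2,-216.3])+50*i*u+31*j*v),z])*2/3).round())
for y in(-17,17,-31,31):
 for z in(-25,-12,0): print(y,z,(proj(d,s["position"]+q.apply([0,y,z]))*2/3).round())
E
```

```text
cam in tool [  69.6    0.2 -175.5]
30 1 1 [168. 270.]
30 1 -1 [267. 271.]
30 -1 -1 [277. 111.]
30 -1 1 [161. 110.]
0 1 1 [175. 243.]
0 1 -1 [260. 243.]
0 -1 -1 [268. 105.]
0 -1 1 [170. 104.]
-17 -25 [186. 200.]
-17 -12 [189. 191.]
-17 0 [190. 184.]
17 -25 [245. 200.]
17 -12 [243. 192.]
17 0 [241. 184.]
-31 -25 [162. 200.]
-31 -12 [166. 191.]
-31 0 [169. 184.]
31 -25 [269. 200.]
31 -12 [266. 192.]
31 0 [263. 184.]
```

```bash
python3 - <<'E'
from h import *
d=cams.get_image("wrist");f=d["frame"][200:480,180:480];print(d["K"][0,0])
g=cv2.imread("pics/w1.png")[290:480,50:600]
f=cv2.resize(f,None,fx=1.3,fy=1.3);g=cv2.resize(g,None,fx=.7,fy=.7)
o=np.zeros((364,780,3),np.uint8);o[:,:390]=f;o[:133,392:392+385]=g
cv2.imwrite("pics/w3.png",o)
E
```

```text
425.0072594019026
```

View pics/w3.png

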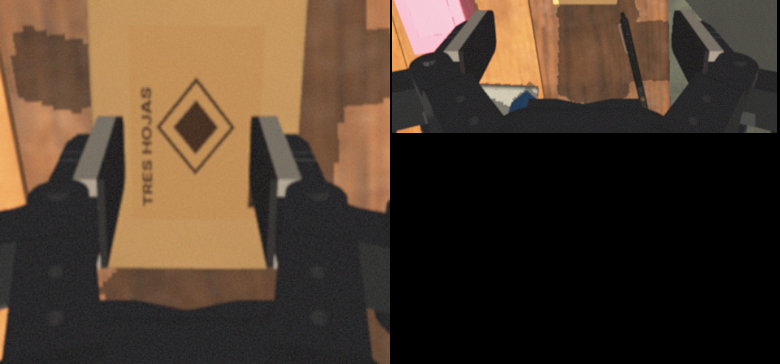

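Request:
servo_tool([
  [[0, 0, 0, -0.005, 0, 0, 0], [0, 0, 0, 0, 0, 0, 0], [0, 0, 0, 0, 0, 0, 0], [0, 0, 0, 0, 0, 0, 0], [0, 0, 0, 0.005, 0, 0, 0], [0, 0, 0, 0.005, 0, 0, 0], [0, 0, 0, 0.005, 0, 0, 0], [0, 0, 0, 0, 0, 0, 0]],
])

```text
clock: 4.98
position: [395.2, -214.5, -6.1]
ee_rot: [-0.674, 0.739, 0.001, -0.001]
contact_force: [-0.5, -0.1, 0.6]
gripper_width: 85.8
grasp_force: 0.0
```

Request:
servo_tool([
  [[0, 0, 0, 0.003, 0, 0, 0], [0, 0, 0, 0, 0, 0, 0], [0, 0, 0, 0.003, 0, 0, 0], [0, 0, 0, 0, 0, 0, 0]],
])

```text
clock: 5.32
position: [396.1, -214.6, -11.2]
ee_rot: [-0.674, 0.739, 0.0, -0.0]
contact_force: [-0.1, -0.3, -0.3]
gripper_width: 85.1
grasp_force: 0.0
```

Request:
servo_tool([
  [[0, 0, 0, 0.002, 0, 0, 0], [0, 0, 0, 0, 0, 0, 0]],
])

```text
clock: 5.48
position: [396.1, -214.6, -13.0]
ee_rot: [-0.674, 0.739, 0.0, -0.0]
contact_force: [-0.4, 0.0, -0.3]
gripper_width: 85.1
grasp_force: 0.0
```

Request:
servo_tool([
  [[120, 0, 0, 0, 0, 0, 0], [120, 0, 0, 0, 0, 0, 0], [120, 0, 0, 0, 0, 0, 0], [120, 0, 0, 0, 0, 0, 0], [120, 0, 0, 0, 0, 0, 0]],
])

```text
clock: 5.9
position: [395.9, -214.7, -12.2]
ee_rot: [-0.674, 0.739, 0.0, -0.0]
contact_force: [-0.8, 0.6, 6.0]
gripper_width: 60.1
grasp_force: 63.3
```

Request:
servo_tool([
  [[120, 0, 0, -0.02, 0, 0, 0], [120, 0, 0, -0.03, 0, 0, 0], [120, 0, 0, -0.04, 0, 0, 0], [120, 0, 0, -0.04, 0, 0, 0], [120, 0, 0, -0.04, 0, 0, 0], [120, 0, 0, 0, 0, 0, 0], [120, 0, 0, 0, 0, 0, 0]],
])

```text
clock: 6.48
position: [397.2, -214.6, 159.0]
ee_rot: [-0.674, 0.739, -0.002, 0.002]
contact_force: [-0.6, 0.2, -5.3]
gripper_width: 59.3
grasp_force: 67.4
```

```bash
python3 - <<'E'
from h import *
st();d=cams.get_image("wrist");cv2.imwrite("pics/w4.png",d["frame"]);e=cams.get_image("scene")["frame"][200:440,150:470]
cv2.imwrite("pics/w5.png",np.hstack([cv2.resize(d["frame"],(400,300)),cv2.resize(e,(400,300))]))
E
```

```text
6.4833 [ 397.2 -214.6  159. ] [-0.13  0.12 -0.46 -0.   -0.98  0.04] [-0.56  0.23 -5.29] 59.30641872758811 67.44006872177124
```

View pics/w5.png

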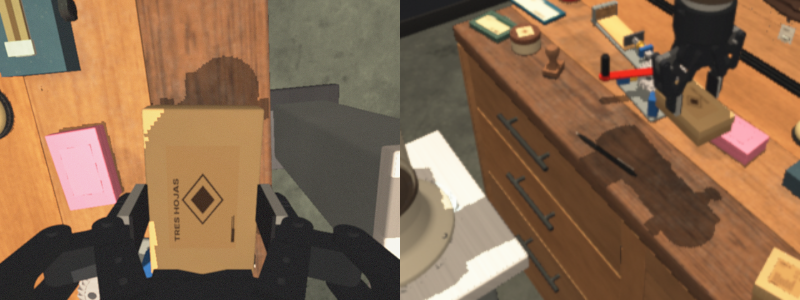

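```bash
python3 - <<'E'
from h import *
d=cams.get_image("wrist");s=arm.read_state();q=R.from_quat(s["ee_rot"])
img=np.array([[146,107],[269,104],[257,270],[154,270]],float)*1.6
from scipy.optimize import least_squares
off=s["position"]
def corners(p):
    # box top centre in tool frame, pitch about tool y, yaw about z
    r=R.from_euler("yz",[p[3],p[4]],degrees=True)
    # tool x -> image up (far) ; left=-y?
    return [off+q.apply(p[:3]+r.apply([50*i,31*j,0])) for i,j in((1,-1),(1,1),(-1,1),(-1,-1))]
f=lambda p:np.ravel([proj(d,c) for c in corners(p)]-img)
for mask in(1,):
    r=least_squares(f,[0,0,-40,0,0]);print(r.x.round(1),f(r.x).round(1))
r=least_squares(lambda p:f([p[0],p[1],p[2],0,p[3]]),[0,0,-40,0]);print(r.x.round(1),f([*r.x[:3],0,r.x[3]]).round(1))
print(goto([594,205,160],down(172.9)))
# pix segmentation row of far edge
E
```

```text
[  2.7   2.4 -41.3   0.3   0. ] [-1.  -2.7 -0.6  2.3  0.   0.4  1.9  0.1]
[  2.7   2.4 -41.1   0. ] [-0.7 -2.8 -0.9  2.2  0.   0.5  1.9  0.2]
(array([-0.4358, -0.16  , -0.005 ]), array([0.26, 0.06, 1.8 ]))
```

Request:
servo_tool([
  [[120, -0.02, -0.006, 0, 0, 0, 0.9], [120, -0.036, -0.01, 0, 0, 0, 0.9], [120, -0.036, -0.01, 0, 0, 0, 0], [120, -0.036, -0.01, 0, 0, 0, 0], [120, -0.036, -0.01, 0, 0, 0, 0], [120, -0.036, -0.01, 0, 0, 0, 0], [120, -0.036, -0.01, 0, 0, 0, 0], [120, -0.036, -0.01, 0, 0, 0, 0], [120, -0.036, -0.01, 0, 0, 0, 0], [120, -0.036, -0.01, 0, 0, 0, 0]],
])

```text
clock: 7.47
position: [531.7, 116.7, 154.5]
ee_rot: [-0.662, 0.749, 0.001, -0.003]
contact_force: [0.4, -0.6, -2.6]
gripper_width: 59.4
grasp_force: 67.5
```

Request:
servo_tool([
  [[120, -0.036, -0.01, 0, 0, 0, 0], [120, -0.036, -0.01, 0, 0, 0, 0], [120, -0.036, -0.01, 0, 0, 0, 0], [120, -0.036, -0.01, 0, 0, 0, 0], [120, -0.036, -0.01, 0, 0, 0, 0], [120, -0.036, -0.01, 0, 0, 0, 0], [120, -0.018, -0.005, 0, 0, 0, 0], [120, 0, 0, 0, 0, 0, 0]],
])

```text
clock: 8.13
position: [625.8, 343.1, 151.7]
ee_rot: [-0.663, 0.748, 0.0, -0.003]
contact_force: [0.1, -0.2, -3.6]
gripper_width: 59.5
grasp_force: 67.4
```

```bash
python3 - <<'E'
from h import *
st();d=cams.get_image("wrist");cv2.imwrite("pics/w6.png",d["frame"])
for p in([576.2,262.9,14],[625.2,257,14],[560.6,144.2,14],[611,139,14],[537.6,-2.7,68]):print(p,proj(d,p).round(1))
E
```

```text
8.1333 [625.8 343.1 151.7] [ 0.73  0.57  0.19 -0.   -1.2  -0.85] [ 0.13 -0.2  -3.63] 59.48081016442286 67.44918465614319
[576.2, 262.9, 14] [379.5  89.7]
[625.2, 257, 14] [308.9  89.7]
[560.6, 144.2, 14] [ 388.5 -113.5]
[611, 139, 14] [ 307. -112.]
[537.6, -2.7, 68] [ 436.8 -618.7]
```

View pics/w6.png

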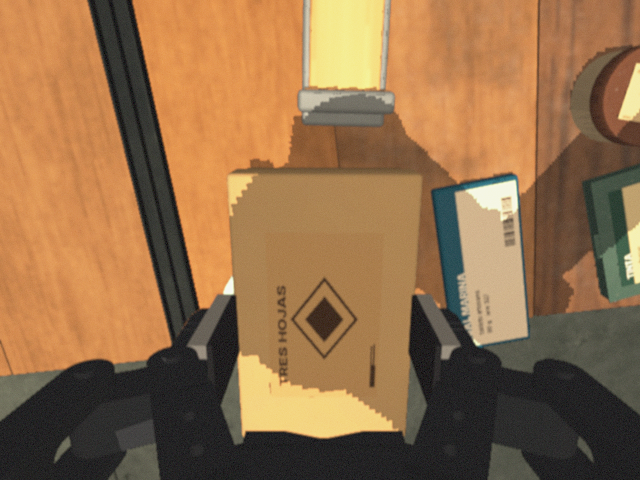

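```bash
python3 - <<'E'
from h import *
d=cams.get_image("wrist");s=arm.read_state();q=R.from_quat(s["ee_rot"]);print(d["K"].round(1))
for n,u,v,z in[("bedL5",311,5,14),("bedR5",389,5,14),("bedL85",309.5,80,14),("bedR85",383.5,80,14),("fenceL",298,90,46),("fenceR",395,90,46)]:
    p=px(d,u,v,z);print(n,p.round(1),q.inv().apply([*p-s["position"][:2],0]).round(1)[:2])
for v,l,r in((172,229,421),(432,242,407)):
    z=s["position"][2]+41
    for u in(l,r): p=px(d,u,v,z);print("box",p.round(1),q.inv().apply([*p-s["position"][:2],0]).round(1)[:2])
E
```

```text
[[425.    0.  323.5]
 [  0.  425.  235.1]
 [  0.    0.    1. ]]
bedL5 [615.6 201.8] [137.8  -7.9]
bedR5 [564.1 208. ] [137.9  44. ]
bedL85 [622.7 248.3] [90.8 -9.3]
bedR85 [571.6 254.5] [90.9 42.2]
fenceL [630.1 255.7] [ 82.5 -15.7]
fenceR [569.5 263.1] [82.6 45.3]
box [648.1 286.1] [ 50.1 -29.9]
box [588.3 293.4] [50.2 30.4]
box [660.9 382.8] [-47.4 -30.7]
box [599.3 390.5] [-47.5  31.4]
```

```bash
python3 - <<'E'
from h import *
st();print(goto([593.6,205.5,80],down(172.9)))
E
```

```text
8.2333 [624.6 339.5 152.9] [ 0.72  0.57  0.19 -0.   -1.2  -0.85] [-1.03 -0.38 -3.8 ] 59.26567434857425 67.4515163898468
(array([0.1364, 0.014 , 0.0736]), array([ 0.3 , -0.28,  0.08]))
```

Request:
servo_tool([
  [[120, 0.034, 0.0035, 0, 0, 0, 0], [120, 0.034, 0.0035, 0, 0, 0, 0], [120, 0.034, 0.0035, 0, 0, 0, 0], [120, 0.034, 0.0035, 0, 0.3, -0.3, 0], [120, 0, 0, 0.035, 0, 0, 0], [120, 0, 0, 0.035, 0, 0, 0], [120, 0, 0, 0, 0, 0, 0], [120, 0, 0, 0, 0, 0, 0]],
])

```text
clock: 8.9
position: [593.7, 204.4, 85.0]
ee_rot: [-0.662, 0.75, 0.0, 0.0]
contact_force: [-0.3, 0.8, -2.5]
gripper_width: 59.5
grasp_force: 67.5
```

```bash
python3 - <<'E'
from h import *
st();print(goto([594,206,4],down(172.9)))
E
```

```text
8.9 [593.7 204.4  85. ] [ 0.59  0.49 -0.13 -0.   -0.95 -0.71] [-0.34  0.81 -2.51] 59.52555971759632 67.5026535987854
(array([-0.0016, -0.    ,  0.081 ]), array([-0.  ,  0.02, -0.01]))
```

Request:
servo_tool([
  [[120, -0.001, 0, 0.025, 0, 0, 0], [120, 0, 0, 0.025, 0, 0, 0], [120, 0, 0, 0.015, 0, 0, 0], [120, 0, 0, 0.008, 0, 0, 0], [120, 0, 0, 0, 0, 0, 0], [120, 0, 0, 0.003, 0, 0, 0], [120, 0, 0, 0, 0, 0, 0], [120, 0, 0, 0, 0, 0, 0]],
])

```text
clock: 9.57
position: [597.3, 208.6, 12.8]
ee_rot: [-0.662, 0.749, -0.001, 0.005]
contact_force: [0.1, 1.2, -3.3]
gripper_width: 59.8
grasp_force: 67.5
```

Request:
servo_tool([
  [[120, 0, 0, 0.002, 0, 0, 0], [120, 0, 0, 0, 0, 0, 0], [120, 0, 0, 0, 0, 0, 0]],
])

```text
clock: 9.82
position: [596.4, 208.1, 9.6]
ee_rot: [-0.662, 0.749, -0.0, 0.004]
contact_force: [-0.9, -0.2, -3.5]
gripper_width: 59.3
grasp_force: 67.5
```

Request:
servo_tool([
  [[120, 0.002, 0.002, 0.003, 0, 0, 0], [120, 0, 0, 0, 0, 0, 0], [120, 0, 0, 0.002, 0, 0, 0], [120, 0, 0, 0, 0, 0, 0], [120, 0, 0, 0, 0, 0, 0]],
])

```text
clock: 10.23
position: [594.0, 206.3, 4.0]
ee_rot: [-0.662, 0.749, -0.0, 0.004]
contact_force: [-0.5, 0.6, -2.9]
gripper_width: 59.2
grasp_force: 67.5
```

Request:
servo_tool([
  [[120, 0, 0, 0.001, 0, 0, 0], [120, 0, 0, 0, 0, 0, 0], [120, 0, 0, 0, 0, 0, 0]],
])

```text
clock: 10.48
position: [594.1, 206.3, 3.1]
ee_rot: [-0.662, 0.749, -0.0, 0.004]
contact_force: [0.9, 0.5, -3.4]
gripper_width: 59.4
grasp_force: 67.5
```

Request:
servo_tool([
  [[120, 0, 0, 0.0015, 0, 0, 0], [120, 0, 0, 0, 0, 0, 0], [120, 0, 0, 0, 0, 0, 0]],
])

```text
clock: 10.73
position: [594.4, 206.5, 2.2]
ee_rot: [-0.662, 0.749, -0.0, 0.004]
contact_force: [-0.1, 1.2, 0.7]
gripper_width: 59.5
grasp_force: 67.8
```

Request:
servo_tool([
  [[100, 0, 0, 0, 0, 0, 0], [70, 0, 0, 0, 0, 0, 0], [40, 0, 0, 0, 0, 0, 0], [0, 0, 0, 0, 0, 0, 0], [0, 0, 0, 0, 0, 0, 0], [0, 0, 0, -0.02, 0, 0, 0], [0, 0, 0, -0.03, 0, 0, 0], [0, 0, 0, -0.04, 0, 0, 0], [0, 0, 0, -0.04, 0, 0, 0], [0, 0, 0, -0.03, 0, 0, 0]],
])

```text
clock: 11.57
position: [594.3, 205.9, 165.7]
ee_rot: [-0.662, 0.749, -0.001, 0.006]
contact_force: [0.0, 0.5, -0.3]
gripper_width: 85.3
grasp_force: 0.0
```

```bash
python3 - <<'E'
from h import *
st();d=cams.get_image("wrist");s=arm.read_state()
cv2.imwrite("pics/w7.png",d["frame"]);np.savez("w7",K=d["K"],T=d["T"])
for p in([537.6,-2.7,68],[439.1,46.5,104]): print(proj(d,p).round())
t=cams.get_image("top");cv2.imwrite("pics/t2.png",t["frame"])
E
```

```text
11.5667 [594.3 205.9 165.7] [ 0.59  0.41 -0.04  0.   -1.11 -0.71] [ 0.    0.5  -0.33] 85.32596469016804 0.0
[ 385. -178.]
[ 617. -132.]
```

Request:
servo_tool([
  [[0, 0, 0, 0, 0, 0, -7.15], [0, 0, 0, 0, 0, 0, -7.15], [0, 0, 0, 0, 0, 0, -7.15], [0, 0, 0, 0, 0, 0, -7.15], [0, 0, 0, 0, 0, 0, -7.15], [0, 0, 0, 0, 0, 0, -7.15], [0, 0, 0, 0, 0, 0, -7.15], [0, 0, 0, 0, 0, 0, -7.15], [0, 0, 0, 0, 0, 0, -7.15], [0, 0, 0, 0, 0, 0, -7.15]],
])

```text
clock: 12.5
position: [592.9, 205.4, 160.9]
ee_rot: [0.976, -0.218, 0.002, -0.003]
contact_force: [-0.7, 0.1, 0.2]
gripper_width: 85.3
grasp_force: 0.0
```

```bash
python3 - <<'E'
from h import *
st();print(goto([439,46.5,150],down(245)))
t=cams.get_image("top")
print("stamp",px(t,288,268,65),"tin",px(t,238,267,40))
E
```

```text
12.5 [592.9 205.4 160.9] [ 0.59  0.41 -0.05 -0.   -1.1   0.54] [-0.66  0.06  0.18] 85.33496348762276 0.0
(array([-0.0715,  0.2094,  0.0095]), array([-0.33, -0.15, -0.21]))
stamp [405.36934851 168.71495274] tin [405.73411972 285.04032481]
```

Request:
servo_tool([
  [[0, -0.012, 0.035, 0, 0, 0, 0], [0, -0.012, 0.035, 0, 0, 0, 0], [0, -0.012, 0.035, 0, 0, 0, 0], [0, -0.012, 0.035, 0, 0, 0, 0], [0, -0.012, 0.035, 0, 0, 0, 0], [0, -0.012, 0.035, 0.008, -0.3, -0.1, -0.2], [0, 0, 0, 0, 0, 0, 0], [0, 0, 0, 0, 0, 0, 0]],
])

```text
clock: 13.22
position: [436.2, 46.0, 151.9]
ee_rot: [0.975, -0.221, 0.001, -0.0]
contact_force: [-0.6, 0.5, 0.2]
gripper_width: 85.2
grasp_force: 0.0
```

```bash
python3 - <<'E'
from h import *
st();w7=cv2.imread("pics/w7.png");d=cams.get_image("wrist");t=cams.get_image("top")["frame"]
cv2.imwrite("pics/t3.png",t);np.savez("w8",K=d["K"],T=d["T"]);cv2.imwrite("pics/w8.png",d["frame"])
a=cv2.resize(w7,(400,300));b=cv2.resize(d["frame"],(400,300));c=cv2.resize(t[150:270,220:420],None,fx=2.5,fy=2.5,interpolation=cv2.INTER_CUBIC)
o=np.zeros((600,800,3),np.uint8);o[:300,:400]=a;o[:300,400:]=b;o[300:,:500]=c
cv2.imwrite("pics/f.png",o)
print(goto([439,46.5,62],down(245)))
for p in([439.1,46.5,104],[439.1,46.5,59]):print(proj(d,p)*.625+[400,0])
E
```

```text
13.2167 [436.2  46.  151.9] [ 0.48  0.11 -0.5   0.   -0.96  0.65] [-0.56  0.53  0.18] 85.17185854803601 0.0
(array([0.0006, 0.0011, 0.0905]), array([-0.14, -0.16, -0.43]))
[600.81568984 150.65740252]
[601.08877286 138.20779678]
```

View pics/f.png

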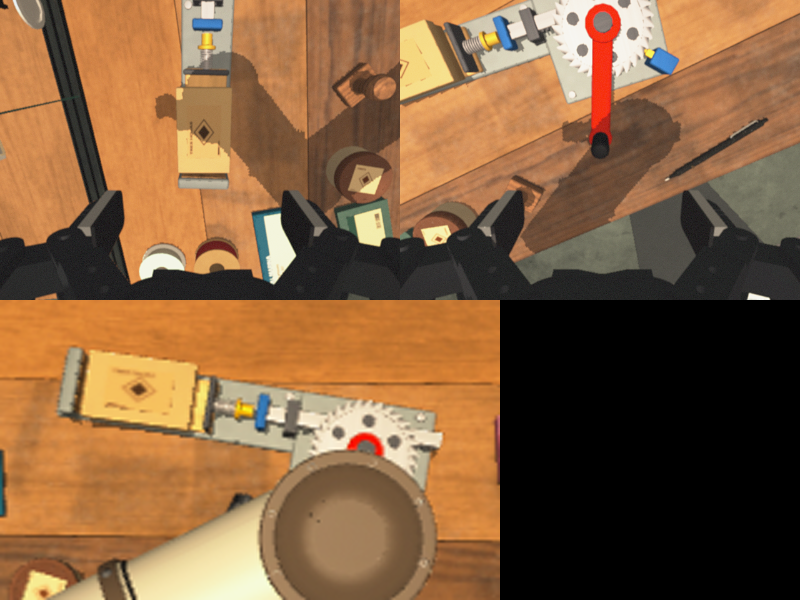

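Request:
servo_tool([
  [[80, 0, 0.001, 0.03, -0.1, -0.2, -0.4], [80, 0, 0, 0.03, 0, 0, 0], [80, 0, 0, 0.015, 0, 0, 0], [80, 0, 0, 0.008, 0, 0, 0], [80, 0, 0, 0, 0, 0, 0], [195, 0, 0, 0, 0, 0, 0], [195, 0, 0, 0, 0, 0, 0], [195, 0, 0, 0, 0, 0, 0], [195, 0, 0, 0, 0, 0, 0], [195, 0, 0, 0, 0, 0, 0]],
])

```text
clock: 14.15
position: [437.7, 46.6, 69.8]
ee_rot: [0.976, -0.216, -0.0, -0.001]
contact_force: [-0.3, -0.0, 0.1]
gripper_width: 20.4
grasp_force: 0.0
```

```bash
python3 - <<'E'
from h import *
st();print(goto([439,46.5,62],down(245)))
E
```

```text
14.15 [437.7  46.6  69.8] [ 0.48  0.22 -0.61 -0.   -0.74  0.66] [-0.28 -0.05  0.08] 20.37709559683169 0.0
(array([ 0.0012, -0.0004,  0.0078]), array([-0.06,  0.04,  0.05]))
```

Request:
servo_tool([
  [[195, 0.001, 0, 0.008, 0, 0, 0], [195, 0, 0, 0, 0, 0, 0], [195, 0.0001, -0.0055, 0, 0, 0, 2.865], [195, 0.0001, -0.0055, 0, 0, 0, 2.865], [195, 0, 0, 0, 0, 0, 0], [195, 0, 0, 0, 0, 0, 0]],
])

```text
clock: 14.65
position: [437.3, 51.2, 60.0]
ee_rot: [0.964, -0.265, -0.006, 0.006]
contact_force: [-6.9, -10.3, 8.2]
gripper_width: 19.9
grasp_force: 6.2
```

```bash
cat >> h.py <<'E'
A=np.array([537.6,-2.7])
def kn():
    s=arm.read_state();q=R.from_quat(s["ee_rot"]);v=s["position"][:2]-A
    ph=np.arctan2(v[1],v[0]);f=s["contact_force"];t=np.array([-np.sin(ph),np.cos(ph)]);y=q.apply([0,1,0])
    print("t%.2f phi %.4f r %.1f z %.1f  Ftan %.2f Frad %.2f Fz %.2f  tooly-phi %.1f w %.1f"%(s["clock"],ph,np.hypot(*v),s["position"][2],f[:2]@t,f[0]*np.cos(ph)+f[1]*np.sin(ph),f[2],np.degrees(np.arctan2(y[1],y[0])-ph)%360,s["gripper_width"]))
E
python3 -c "
from h import *
kn()"
```

```text
t14.65 phi 2.6480 r 113.9 z 60.0  Ftan 12.29 Frad 1.18 Fz 8.20  tooly-phi 87.5 w 19.9
```

Request:
servo_tool([
  [[195, 0.004, 0.003, -0.003, 0, 0, 0], [195, 0.0005, 0.011, 0, 0, 0, -5.73], [195, 0.0005, 0.011, 0, 0, 0, -5.73], [195, 0.0005, 0.011, 0, 0, 0, -5.73], [195, 0, 0, 0, 0, 0, 0], [195, 0, 0, 0, 0, 0, 0]],
])

```text
clock: 15.15
position: [432.5, 20.4, 64.0]
ee_rot: [0.993, -0.119, -0.001, 0.0]
contact_force: [-0.4, -0.7, -0.7]
gripper_width: 19.8
grasp_force: 0.3
```

```bash
python3 -c "
from h import *
kn()"
```

```text
t15.15 phi 2.9253 r 107.6 z 64.0  Ftan 0.79 Frad 0.20 Fz -0.72  tooly-phi 88.7 w 19.8
```

Request:
servo_tool([
  [[195, 0.0, 0.011, 0, 0, 0, -5.73], [195, 0.0, 0.011, 0, 0, 0, -5.73], [195, 0, 0.0055, 0, 0, 0, -2.9], [195, 0, 0, 0, 0, 0, 0], [195, 0, 0, 0, 0, 0, 0]],
])

```text
clock: 15.57
position: [428.6, -6.2, 64.0]
ee_rot: [1.0, 0.006, -0.001, -0.0]
contact_force: [-0.2, 0.3, 0.0]
gripper_width: 20.1
grasp_force: 0.0
```

```bash
python3 -c "
from h import *
kn()"
```

```text
t15.57 phi -3.1095 r 109.1 z 64.0  Ftan -0.26 Frad 0.24 Fz 0.02  tooly-phi 88.9 w 20.1
```

Request:
servo_tool([
  [[195, 0, 0.0055, 0, 0, 0, -2.9], [195, 0, 0.002, 0, 0, 0, -1], [195, 0, 0.001, 0, 0, 0, -0.5], [195, 0, 0, 0, 0, 0, 0], [195, 0, 0, 0, 0, 0, 0]],
])

```text
clock: 15.98
position: [429.2, -13.8, 64.1]
ee_rot: [0.999, 0.045, -0.0, -0.001]
contact_force: [0.1, 5.1, -0.1]
gripper_width: 19.5
grasp_force: 2.4
```

```bash
cat > wh.py <<'E'
from h import *
kn()
d=cams.get_image("wrist");cv2.imwrite("pics/x.png",d["frame"]);print(proj(d,[537.6,-2.7,46]).round(),proj(d,[537.6,-2.7,68]).round(),proj(d,[593,207,44]).round())
E
python3 wh.py
```

```text
t15.98 phi -3.0393 r 109.0 z 64.1  Ftan -5.05 Frad -0.58 Fz -0.13  tooly-phi 89.3 w 19.5
[322.  15.] [321.   1.] [-231. -205.]
```

Request:
servo_tool([
  [[195, 0.0005, -0.011, 0, 0, 0, 5.73], [195, 0.0005, -0.011, 0, 0, 0, 5.73], [195, 0.0005, -0.011, 0, 0, 0, 5.73], [195, 0.0005, -0.011, 0, 0, 0, 5.73], [195, 0.0005, -0.011, 0, 0, 0, 5.73], [195, 0.0003, -0.008, 0, 0, 0, 4.2], [195, 0, 0, 0, 0, 0, 0], [195, 0, 0, 0, 0, 0, 0]],
])

```text
clock: 16.7
position: [440.3, 46.2, 63.9]
ee_rot: [0.971, -0.237, -0.001, 0.0]
contact_force: [-0.8, -0.9, -0.1]
gripper_width: 20.3
grasp_force: 0.0
```

```bash
python3 -c "
from h import *
kn()"
```

```text
t16.70 phi 2.6764 r 108.9 z 63.9  Ftan 1.16 Frad 0.29 Fz -0.08  tooly-phi 89.2 w 20.3
```

Request:
servo_tool([
  [[195, 0, -0.003, 0, 0, 0, 1.5], [195, 0, -0.001, 0, 0, 0, 0.5], [195, 0, 0, 0, 0, 0, 0], [195, 0, 0, 0, 0, 0, 0]],
])

```text
clock: 17.03
position: [441.2, 48.8, 63.8]
ee_rot: [0.967, -0.255, -0.002, 0.001]
contact_force: [-1.7, -2.2, 0.4]
gripper_width: 20.3
grasp_force: 1.4
```

```bash
python3 -c "
from h import *
kn()"
```

```text
t17.03 phi 2.6512 r 109.2 z 63.8  Ftan 2.74 Frad 0.45 Fz 0.39  tooly-phi 88.5 w 20.3
```

Rest stop reached. Second swing, reading force along the way.

Request:
servo_tool([
  [[195, 0.0005, 0.011, 0, 0, 0, -5.73], [195, 0.0005, 0.011, 0, 0, 0, -5.73], [195, 0.0005, 0.011, 0, 0, 0, -5.73], [195, 0, 0.0055, 0, 0, 0, -2.9], [195, 0, 0, 0, 0, 0, 0]],
])

```text
clock: 17.45
position: [429.4, 13.2, 64.3]
ee_rot: [0.997, -0.083, -0.0, -0.001]
contact_force: [0.5, 0.4, -0.9]
gripper_width: 19.9
grasp_force: 0.0
```

Request:
servo_tool([
  [[195, 0, 0.0055, 0, 0, 0, -2.9], [195, 0, 0.0055, 0, 0, 0, -2.9]],
])

```text
clock: 17.62
position: [428.9, 3.6, 64.4]
ee_rot: [1.0, -0.031, 0.0, -0.001]
contact_force: [0.2, 3.1, -0.9]
gripper_width: 19.7
grasp_force: 1.3
```

Request:
servo_tool([
  [[195, 0, 0.0055, 0, 0, 0, -2.9], [195, 0, 0.0055, 0, 0, 0, -2.9]],
])

```text
clock: 17.78
position: [428.2, -7.6, 64.3]
ee_rot: [1.0, 0.019, 0.0, -0.001]
contact_force: [-0.3, 2.5, 0.1]
gripper_width: 20.4
grasp_force: 1.2
```

Request:
servo_tool([
  [[195, 0, 0.0055, 0, 0, 0, -2.9], [195, 0, 0, 0, 0, 0, 0], [195, 0, 0, 0, 0, 0, 0]],
])

```text
clock: 18.03
position: [427.9, -13.5, 64.2]
ee_rot: [0.999, 0.043, -0.0, -0.0]
contact_force: [0.8, 0.3, -0.2]
gripper_width: 20.1
grasp_force: 0.2
```

```bash
python3 -c "
from h import *
kn()"
```

```text
t18.03 phi -3.0436 r 110.2 z 64.2  Ftan -0.24 Frad -0.83 Fz -0.25  tooly-phi 89.3 w 20.1
```

Request:
servo_tool([
  [[195, 0, 0.002, 0, 0, 0, -0.5], [195, 0, 0, 0, 0, 0, 0], [195, 0, 0, 0, 0, 0, 0]],
])

```text
clock: 18.28
position: [428.6, -14.1, 64.3]
ee_rot: [0.999, 0.047, 0.0, -0.001]
contact_force: [-0.6, 7.4, 0.1]
gripper_width: 19.9
grasp_force: 3.7
```

```bash
python3 -c "
from h import *
kn()"
```

```text
t18.28 phi -3.0375 r 109.6 z 64.3  Ftan -7.46 Frad -0.17 Fz 0.12  tooly-phi 89.5 w 19.9
```

Request:
servo_tool([
  [[195, 0.0005, -0.011, 0, 0, 0, 5.73], [195, 0.0005, -0.011, 0, 0, 0, 5.73], [195, 0.0005, -0.011, 0, 0, 0, 5.73], [195, 0.0005, -0.011, 0, 0, 0, 5.73], [195, 0.0005, -0.011, 0, 0, 0, 5.73], [195, 0.0003, -0.009, 0, 0, 0, 4.7], [195, 0, -0.003, 0, 0, 0, 1.5], [195, 0, 0, 0, 0, 0, 0], [195, 0, 0, 0, 0, 0, 0]],
])

```text
clock: 19.03
position: [440.5, 48.9, 63.8]
ee_rot: [0.967, -0.253, -0.001, 0.0]
contact_force: [-0.4, -0.1, -0.3]
gripper_width: 20.5
grasp_force: 0.3
```

```bash
python3 -c "
from h import *
kn()"
```

```text
t19.03 phi 2.6527 r 110.0 z 63.8  Ftan 0.25 Frad 0.28 Fz -0.30  tooly-phi 88.7 w 20.5
```

Request:
servo_tool([
  [[195, 0.0003, 0.009, 0, 0, 0, -4.7], [195, 0.0, 0.0055, 0, 0, 0, -2.9], [195, 0.0, 0, 0, 0, 0, 0]],
])

```text
clock: 19.28
position: [434.4, 35.7, 64.2]
ee_rot: [0.982, -0.189, -0.001, -0.0]
contact_force: [-0.4, 0.8, 0.6]
gripper_width: 20.3
grasp_force: 0.2
```

Request:
servo_tool([
  [[195, 0, 0.0028, 0, 0, 0, -1.5], [195, 0, 0.0028, 0, 0, 0, -1.5]],
])

```text
clock: 19.45
position: [433.5, 31.5, 64.3]
ee_rot: [0.987, -0.163, 0.0, -0.001]
contact_force: [0.9, 2.2, -0.5]
gripper_width: 20.2
grasp_force: 1.4
```

Request:
servo_tool([
  [[195, 0, 0.0028, 0, 0, 0, -1.5], [195, 0, 0.0028, 0, 0, 0, -1.5]],
])

```text
clock: 19.62
position: [432.0, 26.4, 64.3]
ee_rot: [0.991, -0.137, 0.0, -0.001]
contact_force: [0.5, 2.7, -2.0]
gripper_width: 20.4
grasp_force: 1.7
```

Request:
servo_tool([
  [[195, 0, 0.0028, 0, 0, 0, -1.5], [195, 0, 0.0028, 0, 0, 0, -1.5]],
])

```text
clock: 19.78
position: [430.6, 21.1, 64.3]
ee_rot: [0.994, -0.111, 0.0, -0.001]
contact_force: [0.2, 2.7, -1.6]
gripper_width: 20.2
grasp_force: 1.8
```

```bash
python3 -c "
from h import *
kn()"
```

```text
t19.78 phi 2.9227 r 109.6 z 64.3  Ftan -2.66 Frad 0.41 Fz -1.59  tooly-phi 89.8 w 20.2
```

Request:
servo_tool([
  [[195, 0, 0.0028, 0, 0, 0, -1.5], [195, 0, 0.0028, 0, 0, 0, -1.5]],
])

```text
clock: 19.95
position: [429.4, 15.5, 64.3]
ee_rot: [0.996, -0.085, 0.0, -0.001]
contact_force: [1.4, 4.4, -0.6]
gripper_width: 20.0
grasp_force: 2.2
```

Request:
servo_tool([
  [[195, 0, 0.0028, 0, 0, 0, -1.5], [195, 0, 0, 0, 0, 0, 0]],
])

```text
clock: 20.12
position: [428.7, 12.5, 64.3]
ee_rot: [0.997, -0.072, 0.0, -0.001]
contact_force: [0.8, 3.8, -1.1]
gripper_width: 20.0
grasp_force: 1.7
```

Request:
servo_tool([
  [[195, 0, 0.0028, 0, 0, 0, -1.5], [195, 0, 0, 0, 0, 0, 0]],
])

```text
clock: 20.28
position: [428.1, 9.7, 64.3]
ee_rot: [0.998, -0.059, -0.0, -0.001]
contact_force: [0.2, 3.7, -1.5]
gripper_width: 20.3
grasp_force: 2.0
```

Request:
servo_tool([
  [[195, 0, 0.0028, 0, 0, 0, -1.5], [195, 0, 0, 0, 0, 0, 0]],
])

```text
clock: 20.45
position: [427.6, 6.8, 64.3]
ee_rot: [0.999, -0.046, -0.0, -0.001]
contact_force: [1.0, 4.4, -1.1]
gripper_width: 20.0
grasp_force: 2.1
```

```bash
python3 -c "
from h import *
kn()"
```

```text
t20.45 phi 3.0551 r 110.4 z 64.3  Ftan -4.52 Frad -0.61 Fz -1.12  tooly-phi 89.6 w 20.0
```

Request:
servo_tool([
  [[195, 0, -0.0014, 0, 0, 0, 0.75]],
])

```text
clock: 20.53
position: [427.3, 7.8, 64.2]
ee_rot: [0.999, -0.053, -0.001, -0.0]
contact_force: [0.4, 2.3, -0.4]
gripper_width: 20.5
grasp_force: 1.2
```

Request:
servo_tool([
  [[195, 0, -0.0014, 0, 0, 0, 0.75]],
])

```text
clock: 20.62
position: [427.3, 9.1, 64.2]
ee_rot: [0.998, -0.06, -0.001, -0.0]
contact_force: [0.6, 2.7, 0.3]
gripper_width: 19.9
grasp_force: 1.1
```

Request:
servo_tool([
  [[195, 0, -0.0014, 0, 0, 0, 0.75]],
])

```text
clock: 20.7
position: [427.4, 10.5, 64.2]
ee_rot: [0.998, -0.066, -0.001, -0.0]
contact_force: [1.6, 1.7, 0.6]
gripper_width: 20.1
grasp_force: 1.1
```

Request:
servo_tool([
  [[195, 0, -0.0014, 0, 0, 0, 0.75]],
])

```text
clock: 20.78
position: [427.6, 11.9, 64.2]
ee_rot: [0.997, -0.073, -0.001, -0.0]
contact_force: [0.8, 1.6, 0.7]
gripper_width: 20.1
grasp_force: 1.0
```

Request:
servo_tool([
  [[195, 0, -0.0014, 0, 0, 0, 0.75]],
])

```text
clock: 20.87
position: [427.8, 13.3, 64.2]
ee_rot: [0.997, -0.079, -0.001, -0.0]
contact_force: [0.5, 1.5, 0.4]
gripper_width: 19.7
grasp_force: 0.9
```

Request:
servo_tool([
  [[195, 0, -0.0014, 0, 0, 0, 0.75]],
])

```text
clock: 20.95
position: [428.0, 14.7, 64.1]
ee_rot: [0.996, -0.086, -0.001, -0.0]
contact_force: [-0.3, 1.7, 1.6]
gripper_width: 20.1
grasp_force: 0.9
```

```bash
python3 -c "
from h import *
kn()"
```

```text
t20.95 phi 2.9845 r 111.0 z 64.1  Ftan -1.58 Frad 0.58 Fz 1.56  tooly-phi 89.2 w 20.1
```

Request:
servo_tool([
  [[195, 0, -0.0014, 0, 0, 0, 0.75]],
])

```text
clock: 21.03
position: [428.2, 16.1, 64.1]
ee_rot: [0.996, -0.092, -0.001, -0.0]
contact_force: [0.6, 1.3, 1.1]
gripper_width: 20.2
grasp_force: 0.8
```

Request:
servo_tool([
  [[195, 0, -0.0014, 0, 0, 0, 0.75]],
])

```text
clock: 21.12
position: [428.4, 17.4, 64.1]
ee_rot: [0.995, -0.099, -0.001, 0.0]
contact_force: [-0.1, -0.5, 1.0]
gripper_width: 20.1
grasp_force: 0.3
```

Request:
servo_tool([
  [[195, 0, -0.0014, 0, 0, 0, 0.75]],
])

```text
clock: 21.2
position: [428.1, 18.4, 63.9]
ee_rot: [0.994, -0.105, -0.002, 0.0]
contact_force: [-0.4, -0.0, -0.3]
gripper_width: 20.1
grasp_force: 0.0
```

Request:
servo_tool([
  [[195, 0, -0.0014, 0, 0, 0, 0.75]],
])

```text
clock: 21.28
position: [428.3, 19.8, 63.8]
ee_rot: [0.994, -0.112, -0.002, 0.0]
contact_force: [0.7, -0.9, -0.8]
gripper_width: 20.2
grasp_force: 0.0
```

Request:
servo_tool([
  [[195, 0, -0.0014, 0, 0, 0, 0.75]],
])

```text
clock: 21.37
position: [428.8, 21.2, 63.8]
ee_rot: [0.993, -0.118, -0.002, 0.0]
contact_force: [0.2, -0.1, 0.3]
gripper_width: 20.1
grasp_force: 0.0
```

Request:
servo_tool([
  [[195, 0, -0.0014, 0, 0, 0, 0.75]],
])

```text
clock: 21.45
position: [429.0, 22.5, 63.8]
ee_rot: [0.992, -0.125, -0.002, 0.0]
contact_force: [-0.7, -0.8, 0.2]
gripper_width: 20.2
grasp_force: 0.5
```

Request:
servo_tool([
  [[195, 0, -0.0028, 0, 0, 0, 1.5]],
])

```text
clock: 21.53
position: [429.6, 25.1, 63.8]
ee_rot: [0.99, -0.138, -0.002, 0.0]
contact_force: [-0.3, -2.1, 0.8]
gripper_width: 20.0
grasp_force: 0.6
```

Request:
servo_tool([
  [[195, 0, -0.0028, 0, 0, 0, 1.5]],
])

```text
clock: 21.62
position: [430.4, 27.8, 63.8]
ee_rot: [0.989, -0.151, -0.002, 0.001]
contact_force: [0.7, -1.9, -0.3]
gripper_width: 20.5
grasp_force: 0.6
```

```bash
python3 -c "
from h import *
kn()"
```

```text
t21.62 phi 2.8644 r 111.5 z 63.8  Ftan 1.61 Frad -1.23 Fz -0.28  tooly-phi 88.5 w 20.5
```

Request:
servo_tool([
  [[195, 0.0015, 0.0055, 0, 0, 0, -2.9], [195, 0.0002, 0.0055, 0, 0, 0, -2.9], [195, 0.0002, 0.0055, 0, 0, 0, -2.9], [195, 0.0002, 0.0055, 0, 0, 0, -2.9], [195, 0.0002, 0.0055, 0, 0, 0, -2.9], [195, 0, 0, 0, 0, 0, 0]],
])

```text
clock: 22.12
position: [428.4, 1.2, 64.1]
ee_rot: [1.0, -0.024, -0.0, -0.001]
contact_force: [-0.1, 4.3, -1.6]
gripper_width: 20.2
grasp_force: 1.9
```

Request:
servo_tool([
  [[195, 0.0002, 0.0028, 0, 0, 0, -1.5], [195, 0.0002, 0.0028, 0, 0, 0, -1.5]],
])

```text
clock: 22.28
position: [428.7, -3.8, 64.1]
ee_rot: [1.0, 0.002, -0.0, -0.001]
contact_force: [-0.0, 4.3, -0.6]
gripper_width: 20.2
grasp_force: 2.8
```

Request:
servo_tool([
  [[195, 0.0002, 0.0028, 0, 0, 0, -1.5], [195, 0, 0, 0, 0, 0, 0]],
])

```text
clock: 22.45
position: [428.7, -7.1, 64.1]
ee_rot: [1.0, 0.015, -0.001, -0.001]
contact_force: [0.9, 4.4, -0.5]
gripper_width: 20.0
grasp_force: 2.0
```

Request:
servo_tool([
  [[195, 0.0001, 0.0014, 0, 0, 0, -0.8], [195, 0, 0, 0, 0, 0, 0]],
])

```text
clock: 22.62
position: [428.8, -8.3, 64.1]
ee_rot: [1.0, 0.022, -0.001, -0.001]
contact_force: [-1.3, 4.7, -0.4]
gripper_width: 19.9
grasp_force: 2.6
```

```bash
python3 -c "
from h import *
kn()"
```

```text
t22.62 phi -3.0900 r 109.0 z 64.1  Ftan -4.74 Frad 1.06 Fz -0.36  tooly-phi 89.5 w 19.9
```

Request:
servo_tool([
  [[195, 0, 0.0025, 0, 0, 0, -1.3], [195, 0, 0, 0, 0, 0, 0]],
])

```text
clock: 22.78
position: [428.9, -10.8, 64.1]
ee_rot: [0.999, 0.033, -0.0, -0.001]
contact_force: [-0.1, 5.5, 0.3]
gripper_width: 19.9
grasp_force: 2.7
```

Request:
servo_tool([
  [[195, 0, -0.0014, 0, 0, 0, 0.75]],
])

```text
clock: 22.87
position: [428.7, -9.6, 64.1]
ee_rot: [1.0, 0.026, -0.001, -0.001]
contact_force: [0.5, 4.3, -0.2]
gripper_width: 19.8
grasp_force: 2.0
```

Request:
servo_tool([
  [[195, 0, -0.0014, 0, 0, 0, 0.75]],
])

```text
clock: 22.95
position: [428.6, -8.3, 64.1]
ee_rot: [1.0, 0.019, -0.001, -0.0]
contact_force: [-0.1, 3.7, -0.1]
gripper_width: 20.3
grasp_force: 2.0
```

Request:
servo_tool([
  [[195, 0, -0.0014, 0, 0, 0, 0.75]],
])

```text
clock: 23.03
position: [428.5, -7.0, 64.1]
ee_rot: [1.0, 0.013, -0.001, -0.0]
contact_force: [0.0, 2.8, 0.2]
gripper_width: 20.1
grasp_force: 1.6
```

Request:
servo_tool([
  [[195, 0, -0.0014, 0, 0, 0, 0.75]],
])

```text
clock: 23.12
position: [428.2, -5.9, 64.1]
ee_rot: [1.0, 0.007, -0.001, -0.0]
contact_force: [0.4, 2.1, -0.1]
gripper_width: 20.2
grasp_force: 0.9
```

Request:
servo_tool([
  [[195, 0, -0.0014, 0, 0, 0, 0.75]],
])

```text
clock: 23.2
position: [427.9, -4.8, 64.0]
ee_rot: [1.0, 0.0, -0.001, 0.0]
contact_force: [0.8, 0.5, 0.0]
gripper_width: 20.1
grasp_force: 0.2
```

Request:
servo_tool([
  [[195, 0, -0.0014, 0, 0, 0, 0.75]],
])

```text
clock: 23.28
position: [427.7, -3.6, 64.0]
ee_rot: [1.0, -0.006, -0.002, 0.0]
contact_force: [-0.5, 0.6, -0.8]
gripper_width: 20.1
grasp_force: 0.0
```

```bash
python3 -c "
from h import *
kn()"
```

```text
t23.28 phi -3.1338 r 109.9 z 64.0  Ftan -0.57 Frad 0.50 Fz -0.85  tooly-phi 88.8 w 20.1
```

Request:
servo_tool([
  [[195, 0.0005, -0.011, 0, 0, 0, 5.73], [195, 0.0005, -0.011, 0, 0, 0, 5.73], [195, 0.0005, -0.011, 0, 0, 0, 5.73], [195, 0.0005, -0.011, 0, 0, 0, 5.73], [195, 0.0003, -0.008, 0, 0, 0, 4.2], [195, 0, -0.003, 0, 0, 0, 1.5], [195, 0, 0, 0, 0, 0, 0], [195, 0, 0, 0, 0, 0, 0]],
])

```text
clock: 23.95
position: [441.0, 48.7, 63.7]
ee_rot: [0.968, -0.253, -0.002, 0.001]
contact_force: [-0.4, -1.4, 1.1]
gripper_width: 20.2
grasp_force: 1.0
```

```bash
python3 -c "
from h import *
kn()"
```

```text
t23.95 phi 2.6521 r 109.4 z 63.7  Ftan 1.45 Frad -0.26 Fz 1.08  tooly-phi 88.8 w 20.2
```

Push slightly more to confirm the stop, then back off half the slack, open a little and lift.

Request:
servo_tool([
  [[195, 0, -0.0015, 0, 0, 0, 0], [195, 0, 0, 0, 0, 0, 0], [195, 0, 0, 0, 0, 0, 0]],
])

```text
clock: 24.2
position: [440.8, 49.1, 63.7]
ee_rot: [0.968, -0.253, -0.003, 0.002]
contact_force: [-3.4, -5.0, 2.7]
gripper_width: 20.3
grasp_force: 2.7
```

Request:
servo_tool([
  [[195, 0, 0.0022, 0, 0, 0, 0], [150, 0, 0, 0, 0, 0, 0], [100, 0, 0, 0, 0, 0, 0], [100, 0, 0, 0, 0, 0, 0], [100, 0, 0, -0.02, 0, 0, 0], [100, 0, 0, -0.035, 0, 0, 0], [100, 0, 0, -0.035, 0, 0, 0], [100, -0.03, 0, -0.02, 0, 0, 0], [100, -0.03, 0, 0, 0, 0, 0], [100, 0, 0, 0, 0, 0, 0]],
])

```text
clock: 25.03
position: [387.5, 79.7, 175.7]
ee_rot: [0.968, -0.252, -0.0, -0.002]
contact_force: [-0.2, 1.0, -0.5]
gripper_width: 51.8
grasp_force: 0.0
```

```bash
python3 - <<'E'
from h import *
st();d=cams.get_image("wrist");g=d["frame"]
# red lever direction in the wheel plane, and dark knob top
hsv=cv2.cvtColor(g,cv2.COLOR_BGR2HSV)
m=((hsv[...,0]<5)|(hsv[...,0]>175))&(hsv[...,1]>220)&(hsv[...,2]>130)
v,u=np.nonzero(m);P=np.array([px(d,a,b,58) for a,b in zip(u[::7],v[::7])])
e=P-A;r=np.hypot(*e.T);k=(r>30)&(r<100);c=e[k].mean(0);print("lever phi",np.arctan2(c[1],c[0]),len(P))
# kraft box extent along the clamp axes
y=np.array([.1236,.9923]);x=np.array([.9923,-.1236]);o=np.array([594.1,210.1])
t=cams.get_image("top")
for n,f in(("before",cv2.imread("pics/top1.png")),("now",t["frame"])):
  print(n,[f[int(round(b)),int(round(a))].tolist() for a,b in[proj(t,[*(o+s*y),44]) for s in(-70,-64,-58,-54,-50,-46,-42,0,40,46,50,54)]])
E
```

```text
25.0333 [387.5  79.7 175.7] [ 0.62  0.   -0.54 -0.   -1.02  0.45] [-0.21  1.   -0.49] 51.796044459794274 0.0
lever phi 2.668517064349632 312
before [[76, 87, 96], [118, 233, 251], [117, 234, 251], [120, 234, 251], [117, 234, 251], [118, 234, 251], [120, 235, 251], [120, 235, 251], [117, 232, 250], [47, 96, 142], [64, 112, 147], [153, 185, 193]]
now [[63, 127, 170], [99, 129, 149], [103, 126, 144], [61, 71, 77], [67, 79, 90], [103, 200, 245], [101, 196, 245], [27, 53, 88], [102, 198, 246], [103, 198, 246], [83, 154, 207], [144, 174, 182]]
```

```bash
python3 -c "
from bench import ticket
print(ticket.job_done())"
```

```text
the job is handed in; nothing more can be done
None
```

The gift box lies flat on the bed, held against the fence after six notches at about 18–20 N (estimated from the force at the knob). The lever is back against its rest stop and released, and I handed the job in at about 25 s; the tin, stamp and chocolate bar were not touched.

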